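# Hang the dipper on the turning rack

## Robot

A 6-joint arm with a two-finger parallel gripper is mounted at the origin on a cart in front of the work surface, level with it; the furniture and walls round the work are solid. World frame = base frame: x ahead of the robot, y to its left, z up, the work surface at z = 0. Lengths are in m, angles in rad, forces in N, time in s.
With the tool pointing down it reaches from about 0.35 to 0.775 m from the base axis. Payload 5.5 kg.
Tool frame: the origin (TCP) lies at the very end of the fingers, on their centre line; the grasp point (between the pads) lies 19 mm behind it; z points along the fingers, y is the line along which they close (so a half turn about z gives the same grasp; the last joint's range is limited). The gripper opens to 85 mm and grips with 20 to 120 N. Pads are 22 mm wide; open, the fingers measure 114 mm over their backs; the gripper's body (76 mm by 85 mm) begins 54 mm behind the grasp point. The pads swing forward as they close: fully open they stand 13 mm farther back than shut.
Start: joints at [1.048, 0.313, 0.046, 1.304, 0, 1.431], TCP at [0.215, 0.533, 0.231] pointing down, gripper open.
Joint ranges: [-2.76, 2.76], [-0.86, 1.69], [-1.03, 1.26], [-2.2, 2.34], [-1.47, 1.5], [-3.14, 3.14]. Speed limits (rad/s): [2.57, 2.57, 3.14, 3.14, 3.14, 3.14].

## Interface

Orientations are given as a unit quaternion [w, x, y, z].
In Python, from workcell import env, viewer, nets gives the robot as it stands. The module is installed in compiled form; this text tells all that it offers.
- The arm moves only by the shell command python3 -m creep 'ROWS' [OPENING] [FORCE]. ROWS is a JSON list of rows, 1 to 8 of them, each of 6 numbers: dx, dy, dz in m, then a rotation vector rx, ry, rz in rad; each row is the pose to reach, as a shift and turn from the pose commanded when the command began, along the tool's axes at that moment; what a row does not reach only later rows make up. A row lasts 1/8 s, in which the tool goes at most 0.0625 m and 0.188 rad, less where a joint would pass 70% of its speed; a pose out of reach is approached as far as the arm can. OPENING is the finger opening in m, set as the command begins (- or left out keeps the last). The fingers move at their own pace and stop on an object; FORCE is the grip in N (left out, the last holds). Time passes only in rows, so rows that do not move let the fingers close. It prints the time, the measured TCP pose, the force, the opening and the grip force at its end.
- env.get_state(): the state, without advancing time (a new reading comes with each control period).
- viewer.read_camera(name): name is "side" or "top" or "wrist"; returns a dict with "image" (480x640x3 uint8, red, green, blue), "K" (3x3 intrinsics, pixels), "R" (3x3) and "t" (3): a world point X has camera coordinates R X + t. Camera axes: x right, y down, z forward; pixel columns grow to the right and rows downward; lengths in m; the calibration is good to about 2 mm. A picture is of the moment at which its call begins. There is no depth.
- env.hand_in(): hands the job in; it is judged then, once.
Trained networks look in a picture, given as the dict that the camera call returned (one of the last four; its "shot" number tells which), for a name from the list of things; names that differ only in an ending like _2 or _b are one class to them, and where a whole thing is asked for, a point or a joint stands for the part that bears it (a point fixed in the world has none). Each returns a list of dicts, best first, with "confidence" (0 to 1); they miss things now and then, are a little off and sometimes report something else, mostly with a low value. They report only what shows in the picture. A call takes as long as a camera call.
- nets.outline_of(label, picture): "region" (480x640 bool, what is visible of it) and "box" ([left, top, right, bottom] in pixels, round what is visible of it).
The state is a dict: "clock": time; "joint_pos": joint angles; "qvel": joint speeds; "tau": joint torques, N m; "tcp_pos": TCP position; "orientation": TCP orientation; "wrist_force": force on the tool from outside, world axes, zero at the start; "ft_torque": the same for the moment, N m; "finger_gap": finger opening in m; "grip_force": force on a finger pad.
Only numpy, scipy, OpenCV 4.12 (cv2) and the standard library are available. Lean on these libraries where they do the work, as an engineer would, in place of code of your own. Each camera call takes 0.05 s, during which the arm holds its last target. There are 200 camera calls.

## Task

Turn the rack until its empty branch points to the front, over the brass stud on its foot. Then hang the loose measuring dipper by its hook on that branch and slide it in along the branch until it presses lightly against the collar, and leave it hanging there, touching the collar, with the branch still at the front. Be gentle with the rack and the dipper, never push hard against them, and leave the other things where they are.

Things in the scene. Friction and masses are not known exactly. Their poses are not given: they have to be found in the camera images.
- rack: wooden foot and post of a turning rack, fixed to the counter. Foot 132 mm dia, 16 high; post 22 dia. Origin on the post's axis at counter level, z up. The rack's FRONT is its -x axis (roughly towards the robot): a 12 mm brass stud stands on the foot there, 56 mm from the axis.
- rack_head (a joint): turn of the rack's head about the post's vertical axis, rad, counter-clockwise from above. At 0 (and 2 pi) the free branch points to the front, over the stud. It can turn on past 0 and 2 pi, either way; a stiff pivot (0.25 N m) keeps it where it is left.
- hub (a point): on the post's axis at the height of the branches' centre lines, 190 mm above the counter. The turning head has a hub 32 mm dia, ending 9 mm above this point, and three level round steel branches, 10 mm dia, 120 degrees apart, each ending in an 18 mm ball 117 mm from the axis. The outer 45 mm of each branch before the ball is clear: push there.
- branch_tip (a point): centre of the ball at the end of the free branch, 117 mm from the post's axis, 190 mm above the counter. A coffee maker (330 mm tall, its front at x = 0.61 m) and a wall cabinet stand close behind the rack: push the branches on the robot's side of it, fingers at x below about 0.55 m.
- tip_b (a point): ball at the end of the second branch, 120 degrees counter-clockwise (from above) from the free one. It carries a dipper like the loose one, fixed there, its head 51 mm from the axis and reaching 45 mm above the branch's centre line.
- tip_c (a point): ball at the end of the third branch, 240 degrees counter-clockwise from the free one, with a fixed dipper like that on the second.
- branch (a point): point on the TOP line of the free branch (195 mm above the counter), 80 mm from the post's axis; x axis along the branch towards the post, z up. Nearer the post a steel clamp collar (22 mm dia, 8 long) is fixed on this branch. Its place differs every time and is not measured: outer face 36 to 60 mm from the post's axis. From there to the ball the branch is clear.
- dipper: loose steel measuring dipper, about 0.13 kg, standing upright on the counter. Origin: centre of its underside, z up. Cup 54 dia x 38 tall; a bent 10 mm rod rises from the cup's -y side (reaching to y = -35 mm) to a flat upright head 10 mm thick (x), 34 wide (y), from z = 125 to 165 mm.
- grip (a point): place to grip the dipper: in its head, 154 mm above its underside, fingers closing along the dipper's x (10 mm thick). Keep the fingertips 8 mm or more above the underside of the head (z = 133 mm) so that they clear the branch and the collar.
- hook (a point): middle of the hook's roof (underside of the head), 125 mm above the dipper's underside; hung, it rests on the branch's top line. Two rods beside it, 14 mm apart (y) and widening below, make the hook, open downward at z = 93 mm. A branch lies in it along the dipper's x, either way round, and the dipper then hangs upright.
- pepper_mill: bystander: dark wooden pepper mill, 58 dia x 170 tall mm; origin under its centre.
- lime_a: bystander: green lime, 57x46x45 mm; origin under its centre.
- salt_shaker: bystander: glass salt shaker, 44 dia x 90 tall mm; origin under its centre.
- kitchen_timer: bystander: round white wind-up timer, 63 dia x 44 tall mm; origin under its centre.
- spice_jar: bystander: small glass spice jar with yellow lid, 45 dia x 100 tall mm; origin under its centre.
- jam_jar: bystander: jam jar with yellow lid, 71 dia x 110 tall mm; origin under its centre.
- matchbox: bystander: matchbox, 36x52x15 mm; origin under its centre.

How it is judged:
By the outcome, as a careful person would: the job done as asked, in the order asked, and still so for the second after the job is handed in, with the robot touching nothing.
It also fails if it takes over 69 s, if anything falls off the work surface, if the arm or the gripper's body presses on something with over 40 N, if the wrist force passes 120 N, or if a joint passes its speed limit or range.

## Working session

There is one attempt and no reset: what is moved stays moved. The work goes in short steps, Python scripts to look and compute and a shell command to move; the robot and the scene stay as the last step left them, time stands still between calls to the robot, and variables do not carry over. Pictures are saved under pics/ and viewed, at most 10 in all, crops included, and the job is handed in when it is done.

```bash
mkdir -p pics; cat > h.py <<'E'
import numpy as np, cv2
from workcell import env, viewer, nets
def px(P,X):
    c=P['R']@np.asarray(X,float)+P['t']; u=P['K']@c; return u[:2]/u[2]
def ray(P,uv,z):
    d=P['R'].T@(np.linalg.inv(P['K'])@[uv[0],uv[1],1.]); o=-P['R'].T@P['t']
    return o+d*(z-o[2])/d[2]
def save(P,n): cv2.imwrite('pics/'+n,P['image'][:,:,::-1])
E
python3 - <<'E'
from h import *
s=env.get_state(); print(s['clock'],s['tcp_pos'],s['orientation'])
for n in ['top','side']:
    P=viewer.read_camera(n); save(P,n+'0.png'); print(n,-P['R'].T@P['t'],P['R'][2])
    for l in ['rack','rack_head','dipper','pepper_mill','branch_tip']:
        for r in nets.outline_of(l,P)[:3]:
            ys,xs=np.nonzero(r['region']); print(l,round(r['confidence'],2),r['box'],xs.mean().round(1),ys.mean().round(1))
E
```

```text
0.0 [0.21449745 0.53292504 0.23037869] [-3.22210763e-04  1.90211264e-01  9.81742728e-01 -8.87032435e-04]
top [0.36454922 0.17559416 1.40929836] [ 0.13116977 -0.01043235 -0.99130503]
rack 0.93 [171.1, 199.3, 259.2, 288.4] 227.2 253.6
rack_head 0.97 [170.0, 199.5, 252.7, 289.6] 222.4 254.2
rack_head 0.18 [422.8, 254.2, 449.2, 281.0] 432.6 265.0
dipper 0.89 [334.3, 252.2, 361.7, 273.1] 346.5 261.8
dipper 0.31 [168.7, 197.9, 254.2, 288.3] 221.9 253.5
pepper_mill 0.63 [128.1, 218.9, 161.9, 249.4] 143.4 234.1
branch_tip 0.93 [168.2, 199.8, 260.8, 289.2] 222.2 253.8
side [ 0.20735456 -0.87514496  1.1113578 ] [ 0.21426189  0.72966198 -0.64937296]
rack 0.66 [259.0, 152.5, 337.0, 246.3] 288.4 205.5
rack_head 0.78 [262.7, 151.1, 334.0, 226.5] 284.4 189.4
rack_head 0.67 [306.1, 260.0, 325.5, 310.1] 316.7 293.6
rack_head 0.65 [346.8, 417.2, 375.2, 446.8] 362.5 430.4
dipper 0.87 [308.0, 255.7, 329.7, 308.5] 316.8 291.8
branch_tip 0.61 [261.7, 155.5, 334.5, 225.4] 284.3 189.6
```

View pics/top0.png

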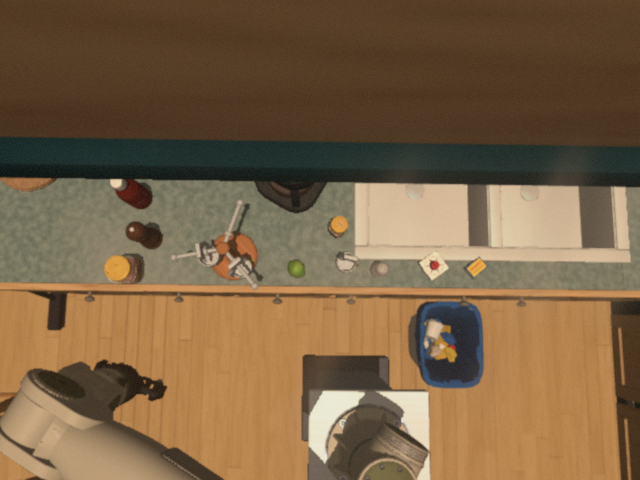

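View pics/side0.png

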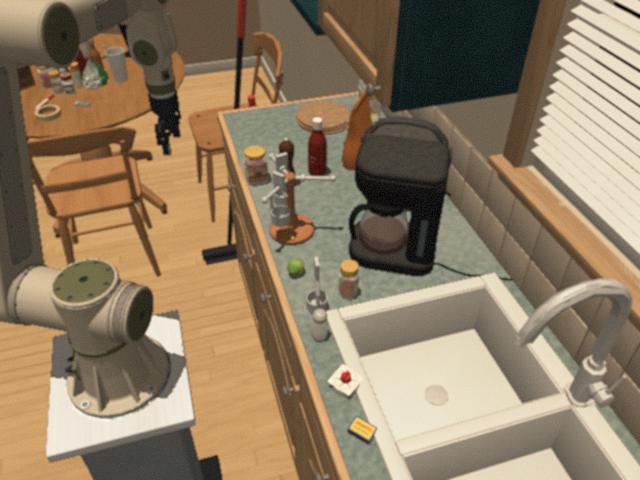

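```bash
python3 - <<'E'
from h import *
P=viewer.read_camera('top')
I=P['image'][:,:,::-1]
a=cv2.resize(I[190:300,160:270],None,fx=5,fy=5,interpolation=cv2.INTER_CUBIC)
b=cv2.resize(I[245:285,325:365],(240,240),interpolation=cv2.INTER_CUBIC)
c=np.zeros((550,800,3),np.uint8); c[:,:550]=a; c[:240,555:795]=b
Q=viewer.read_camera('side'); c[245:545,555:795]=cv2.resize(Q['image'][250:315,290:342,::-1],(240,300),interpolation=cv2.INTER_CUBIC)
cv2.imwrite('pics/crop.png',c)
for uv in [(241,205),(175,257),(253,285),(228,250)]: print(uv,ray(P,uv,.19).round(3))
print('foot',ray(P,(235,257),.016).round(3))
for l in ['dipper','lime_a','spice_jar','salt_shaker','jam_jar','pepper_mill','kitchen_timer','matchbox']:
    for r in nets.outline_of(l,P)[:1]:
        ys,xs=np.nonzero(r['region']); print(l,round(r['confidence'],2),ray(P,(xs.mean(),ys.mean()),.05).round(3))
E
```

```text
(241, 205) [0.606 0.329 0.19 ]
(175, 257) [0.478 0.481 0.19 ]
(253, 285) [0.415 0.295 0.19 ]
(228, 250) [0.497 0.357 0.19 ]
foot [0.497 0.363 0.016]
dipper 0.84 [0.485 0.064 0.05 ]
lime_a 0.54 [0.467 0.199 0.05 ]
spice_jar 0.59 [0.58  0.088 0.05 ]
salt_shaker 0.81 [ 0.466 -0.021  0.05 ]
jam_jar 0.93 [0.458 0.649 0.05 ]
pepper_mill 0.76 [0.551 0.602 0.05 ]
kitchen_timer 0.8 [ 0.479 -0.164  0.05 ]
matchbox 0.68 [ 0.476 -0.277  0.05 ]
```

View pics/crop.png

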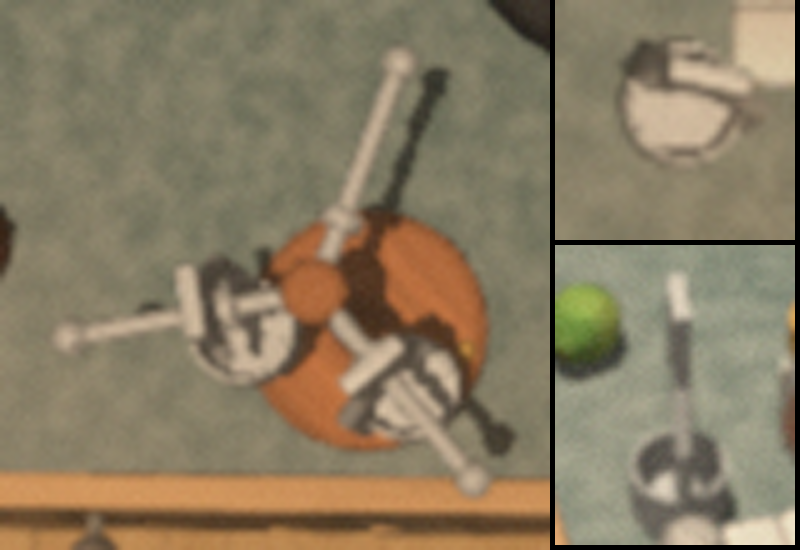

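```bash
python3 - <<'E'
from h import *
P=viewer.read_camera('top');S=viewer.read_camera('side')
T=[ray(P,u,.19) for u in [(240.2,202.6),(173.8,257.5),(254.6,286.2)]]
c=np.mean(T,0); print('hub',c.round(4))
for t in T: d=t-c; print(t.round(3),np.hypot(*d[:2]).round(4),np.degrees(np.arctan2(d[1],d[0])).round(1))
print('hubtop',ray(P,(222.8,248.4),.2).round(4),'foot',ray(P,(234.8,255.6),.016).round(4))
print('stud',ray(P,(253,260),.025).round(4))
print('side hub',px(S,c),'foot',px(S,[c[0],c[1],.016]))
print('dip head',[ray(P,((a-555)/6+325-.4,b/6+245-.4),.165).round(4) for a,b in [(668,63),(748,90),(708,72)]], 'cup',ray(P,(345.9,262.8),.038))
a=cv2.resize(S['image'][140:260,245:345,::-1],None,fx=5,fy=5,interpolation=cv2.INTER_CUBIC)
cv2.imwrite('pics/side1.png',a)
g=P['image'].astype(int); m=(g[...,1]-g[...,2]>60)&(g[...,0]-g[...,1]<60)
ys,xs=np.nonzero(m[235:282,205:262]); print([(x+205,y+235,g[y+235,x+205].tolist()) for x,y in zip(xs,ys)])
E
```

```text
hub [0.5001 0.3689 0.19  ]
[0.611 0.331 0.19 ] 0.1175 -18.7
[0.477 0.484 0.19 ] 0.1173 101.4
[0.412 0.291 0.19 ] 0.1174 -138.7
hubtop [0.4992 0.3675 0.2   ] foot [0.5005 0.3636 0.016 ]
stud [0.4884 0.3132 0.025 ]
side hub [289.20603185 178.06902861] foot [291.10331384 226.74901613]
dip head [array([0.4909, 0.0809, 0.165 ]), array([0.4804, 0.0485, 0.165 ]), array([0.4875, 0.0647, 0.165 ])] cup [0.48324719 0.0645201  0.038     ]
[(np.int64(253), np.int64(259), [181, 127, 58]), (np.int64(253), np.int64(260), [166, 117, 56])]
```

View pics/side1.png

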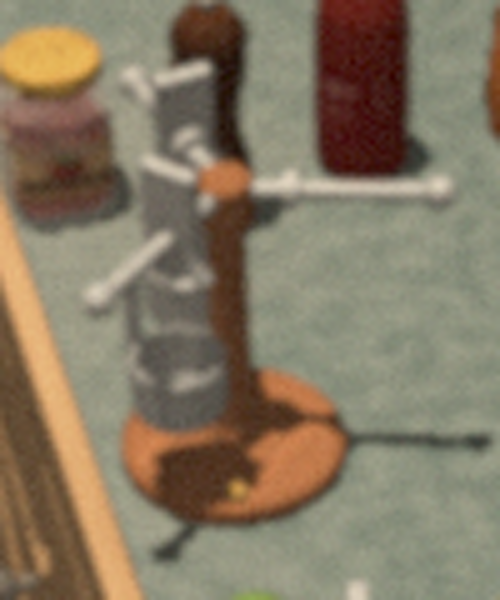

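```bash
python3 - <<'E'
from h import *
P=viewer.read_camera('top');S=viewer.read_camera('side')
for z in (.016,.022,.03): 
  p=ray(S,(292.4,237.8),z);q=ray(P,(253,259.6),z); print(z,p.round(4),q.round(4), [np.degrees(np.arctan2(r[1]-.366,r[0]-.5)).round(1) for r in (p,q)],np.hypot(p[1]-.366,p[0]-.5))
s=env.get_state(); from scipy.spatial.transform import Rotation as R
o=s['orientation']; print(R.from_quat(np.roll(o,-1)).as_matrix().round(3), s['clock'])
E
```

```text
0.016 [0.4914 0.3211 0.016 ] [0.4903 0.3142 0.016 ] [np.float64(-100.8), np.float64(-100.6)] 0.0457011360117731
0.022 [0.4899 0.3146 0.022 ] [0.4898 0.3136 0.022 ] [np.float64(-101.1), np.float64(-101.0)] 0.05243029759024597
0.03 [0.4878 0.3058 0.03  ] [0.4891 0.3128 0.03  ] [np.float64(-101.5), np.float64(-101.6)] 0.06140447099473268
[[-0.928  0.374  0.   ]
 [ 0.374  0.928  0.   ]
 [-0.     0.    -1.   ]] 1.3
```

```bash
cat >> h.py <<'E'
from scipy.spatial.transform import Rotation as Rn
def to(p,yaw=None,s=None):
    "world target (and yaw of tool y, deg) -> tool-axes shift, rz"
    s=s or env.get_state(); M=Rn.from_quat(np.roll(s['orientation'],-1)).as_matrix()
    y0=np.degrees(np.arctan2(M[1,1],M[0,1])); d=M.T@(np.asarray(p)-s['tcp_pos'])
    return d.round(4), y0.round(1), None if yaw is None else np.round(-np.radians((yaw-y0+90)%180-90),3)
E
python3 -m creep '[[-0.05,-0.02,-0.04,0,0,-0.06],[-0.105,-0.049,-0.04,0,0,-0.13],[-0.158,-0.074,-0.04,0,0,-0.19],[-0.21,-0.098,-0.04,0,0,-0.25],[-0.263,-0.123,-0.04,0,0,-0.32],[-0.316,-0.148,-0.04,0,0,-0.38],[-0.316,-0.148,-0.04,0,0,-0.38],[-0.316,-0.148,-0.04,0,0,-0.38]]' 0 20
python3 -c "
from h import *
print(to([.452,.278,.182],90),env.get_state()['joint_pos'])
P=viewer.read_camera('wrist');save(P,'w1.png')
for t in (-18.7,101.4,-138.7): t=np.radians(t);print(px(P,[.5+.117*np.cos(t),.368+.117*np.sin(t),.19]))"
```

```text
clock: 2.3
tcp_pos: [0.4525, 0.278, 0.2712]
orientation: [-0.0, 0.002, 1.0, 0.0]
wrist_force: [-0.3, 0.3, 0.6]
finger_gap: 0.0002
grip_force: 0.0
(array([ 0.0004, -0.0001,  0.0892]), np.float64(89.8), np.float64(-0.004)) [3.99481586e-01 2.19304818e-01 1.81281413e-02 1.37005367e+00
 5.17803841e-04 4.03550115e-01]
[377.60168779 415.1525107 ]
[592.66616267 273.82422933]
[334.79611127 188.33182583]
```

View pics/w1.png

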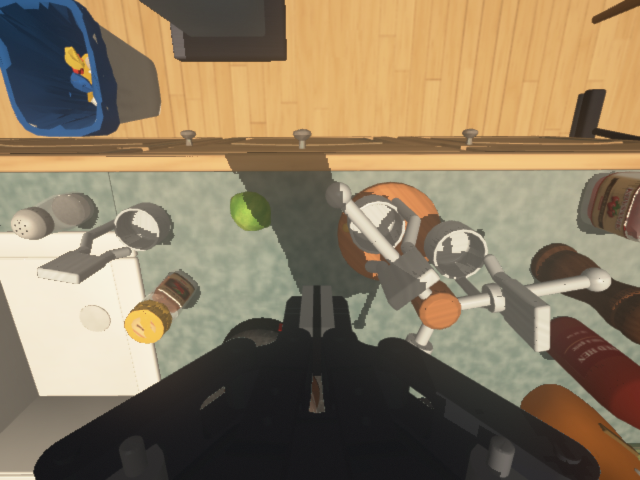

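```bash
python3 -c "
from h import *
s=env.get_state();H=np.array([.5005,.368])
for t in list(-138.7-np.arange(0,85,7)):
    a=np.radians(t);off=.0195+(.012 if t>-139 else 0)
    p=H+.086*np.array([np.cos(a),np.sin(a)])+off*np.array([-np.sin(a),np.cos(a)])
    d=to([*p,.182],t-90,s);print(round(t,1),p.round(3),d[0],d[2])
"
```

```text
-138.7 [0.457 0.288] [-0.0047  0.009   0.0893] -0.723
-145.7 [0.44  0.303] [0.0116 0.0248 0.0893] -0.601
-152.7 [0.433 0.311] [0.019  0.0325 0.0893] -0.479
-159.7 [0.427 0.32 ] [0.0255 0.0412 0.0893] -0.357
-166.7 [0.421 0.329] [0.0308 0.0505 0.0893] -0.235
-173.7 [0.417 0.339] [0.035  0.0605 0.0893] -0.112
-180.7 [0.414 0.35 ] [0.0379 0.0708 0.0894] 0.01
-187.7 [0.413 0.36 ] [0.0395 0.0815 0.0894] 0.132
-194.7 [0.412 0.371] [0.0398 0.0922 0.0894] 0.254
-201.7 [0.413 0.382] [0.0389 0.103  0.0894] 0.376
-208.7 [0.416 0.392] [0.0366 0.1135 0.0894] 0.498
-215.7 [0.419 0.402] [0.033  0.1236 0.0894] 0.621
-222.7 [0.424 0.412] [0.0282 0.1333 0.0894] 0.743
```

```bash
python3 -m creep '[[-0.002,0.002,0.01,0,0,-0.18],[-0.004,0.004,0.02,0,0,-0.36],[-0.005,0.006,0.03,0,0,-0.54],[-0.005,0.008,0.045,0,0,-0.72],[-0.005,0.008,0.068,0,0,-0.72],[-0.005,0.008,0.089,0,0,-0.72],[-0.005,0.008,0.089,0,0,-0.72]]'
python3 -c "
from h import *
s=env.get_state();print(s['tcp_pos'],s['joint_pos'])
H=np.array([.5005,.368])
for t in list(-138.7-np.arange(0,85,7)):
    a=np.radians(t);off=.0195+(.012 if t>-139 else 0)
    p=H+.086*np.array([np.cos(a),np.sin(a)])+off*np.array([-np.sin(a),np.cos(a)])
    d=to([*p,.182],t-90,s);print(round(t,1),p.round(3),d[0],d[2])
"
```

```text
clock: 3.22
tcp_pos: [0.4553, 0.287, 0.181]
orientation: [-0.002, -0.352, 0.936, 0.0]
wrist_force: [-0.3, 0.4, -0.5]
finger_gap: 0.0001
grip_force: 0.0
[0.45533664 0.28696912 0.18096326] [ 4.13042420e-01  2.65219877e-01 -1.43953665e-01  1.16501118e+00
  2.16584477e-04 -3.06858249e-01]
-138.7 [0.457 0.288] [-0.0014 -0.0004 -0.001 ] -0.001
-145.7 [0.44  0.303] [ 0.0003  0.0222 -0.001 ] 0.121
-152.7 [0.433 0.311] [ 0.0008  0.033  -0.001 ] 0.243
-159.7 [0.427 0.32 ] [-0.0001  0.0437 -0.001 ] 0.366
-166.7 [0.421 0.329] [-0.0023  0.0542 -0.001 ] 0.488
-173.7 [0.417 0.339] [-0.0057  0.0644 -0.001 ] 0.61
-180.7 [0.414 0.35 ] [-0.0104  0.0741 -0.001 ] 0.732
-187.7 [0.413 0.36 ] [-0.0162  0.0832 -0.001 ] 0.854
-194.7 [0.412 0.371] [-0.0231  0.0915 -0.001 ] 0.976
-201.7 [0.413 0.382] [-0.0309  0.0989 -0.001 ] 1.099
-208.7 [0.416 0.392] [-0.0396  0.1052 -0.001 ] 1.221
-215.7 [0.419 0.402] [-0.049   0.1105 -0.0011] 1.343
-222.7 [0.424 0.412] [-0.0589  0.1146 -0.0011] 1.465
```

```bash
python3 -m creep '[[0,0.006,-0.001,0,0,0],[0,0.012,-0.001,0,0,0.06],[0,0.017,-0.001,0,0,0.09],[0,0.022,-0.001,0,0,0.12],[0,0.0275,-0.001,0,0,0.18],[0,0.033,-0.001,0,0,0.243],[0,0.038,-0.001,0,0,0.305],[0,0.0437,-0.001,0,0,0.366]]'
python3 -c "
from h import *
s=env.get_state();print(s['tcp_pos'],s['joint_pos'])
H=np.array([.5005,.368])
for t in list(-159.7-np.arange(0,65,3.5)):
    a=np.radians(t);off=.0195
    p=H+.086*np.array([np.cos(a),np.sin(a)])+off*np.array([-np.sin(a),np.cos(a)])
    d=to([*p,.182],t-90,s);print(round(t,1),p.round(3),d[0],d[2])
"
```

```text
clock: 4.22
tcp_pos: [0.429, 0.3191, 0.1848]
orientation: [0.001, -0.174, 0.985, -0.0]
wrist_force: [0.1, -3.0, 0.4]
finger_gap: -0.0002
grip_force: 1.4
[0.42900216 0.31914846 0.18480732] [ 0.49028699  0.2527325  -0.15094614  1.1656001  -0.00151927  0.14096149]
-159.7 [0.427 0.32 ] [0.002  0.0015 0.0028] -0.005
-163.2 [0.424 0.324] [0.0031 0.0068 0.0028] 0.056
-166.7 [0.421 0.329] [0.0038 0.0121 0.0028] 0.117
-170.2 [0.419 0.334] [0.0042 0.0175 0.0028] 0.178
-173.7 [0.417 0.339] [0.0043 0.0229 0.0028] 0.239
-177.2 [0.416 0.344] [0.004  0.0283 0.0028] 0.3
-180.7 [0.414 0.35 ] [0.0034 0.0336 0.0028] 0.362
-184.2 [0.413 0.355] [0.0025 0.0389 0.0028] 0.423
-187.7 [0.413 0.36 ] [0.0013 0.0442 0.0027] 0.484
-191.2 [0.412 0.366] [-0.0002  0.0493  0.0027] 0.545
-194.7 [0.412 0.371] [-0.0021  0.0544  0.0027] 0.606
-198.2 [0.413 0.376] [-0.0043  0.0593  0.0027] 0.667
-201.7 [0.413 0.382] [-0.0067  0.0641  0.0027] 0.728
-205.2 [0.414 0.387] [-0.0095  0.0687  0.0027] 0.789
-208.7 [0.416 0.392] [-0.0125  0.0732  0.0027] 0.85
-212.2 [0.417 0.397] [-0.0158  0.0775  0.0027] 0.911
-215.7 [0.419 0.402] [-0.0193  0.0815  0.0027] 0.972
-219.2 [0.422 0.407] [-0.0231  0.0853  0.0027] 1.033
-222.7 [0.424 0.412] [-0.0271  0.0889  0.0027] 1.095
```

```bash
python3 -m creep '[[0.003,0.007,0.001,0,0,0.056],[0.004,0.012,0.002,0,0,0.117],[0.004,0.0175,0.002,0,0,0.178],[0.004,0.023,0.002,0,0,0.239],[0.004,0.028,0.002,0,0,0.3],[0.0034,0.0336,0.002,0,0,0.362],[0.0025,0.039,0.002,0,0,0.423],[0.0013,0.044,0.002,0,0,0.484]]'
python3 -c "
from h import *
s=env.get_state();print(s['tcp_pos'],s['joint_pos'])
H=np.array([.5005,.368])
for t in list(-187.7-np.arange(0,37,3.5)):
    a=np.radians(t);off=.0195
    p=H+.086*np.array([np.cos(a),np.sin(a)])+off*np.array([-np.sin(a),np.cos(a)])
    d=to([*p,.182],t-90,s);print(round(t,1),p.round(3),d[0],d[2])
P=viewer.read_camera('top');cv2.imwrite('pics/t2.png',cv2.resize(P['image'][190:300,160:270,::-1],None,fx=5,fy=5,interpolation=cv2.INTER_CUBIC))
"
```

```text
clock: 5.22
tcp_pos: [0.413, 0.3606, 0.1837]
orientation: [0.002, 0.067, 0.998, 0.001]
wrist_force: [-1.4, -3.5, 3.3]
finger_gap: -0.0002
grip_force: 2.1
[0.4130399  0.36058927 0.18369776] [ 5.71849277e-01  2.77463479e-01 -1.20576129e-01  1.16955893e+00
 -1.03981794e-03  7.06288493e-01]
-187.7 [0.413 0.36 ] [ 0.0003 -0.0004  0.0017] -0.0
-191.2 [0.412 0.366] [0.0014 0.0048 0.0017] 0.061
-194.7 [0.412 0.371] [0.0021 0.0102 0.0017] 0.122
-198.2 [0.413 0.376] [0.0024 0.0156 0.0017] 0.183
-201.7 [0.413 0.382] [0.0025 0.0209 0.0017] 0.244
-205.2 [0.414 0.387] [0.0022 0.0263 0.0017] 0.305
-208.7 [0.416 0.392] [0.0016 0.0317 0.0017] 0.366
-212.2 [0.417 0.397] [0.0007 0.037  0.0017] 0.428
-215.7 [0.419 0.402] [-0.0006  0.0422  0.0018] 0.489
-219.2 [0.422 0.407] [-0.0022  0.0474  0.0018] 0.55
-222.7 [0.424 0.412] [-0.004   0.0524  0.0018] 0.611
```

View pics/t2.png

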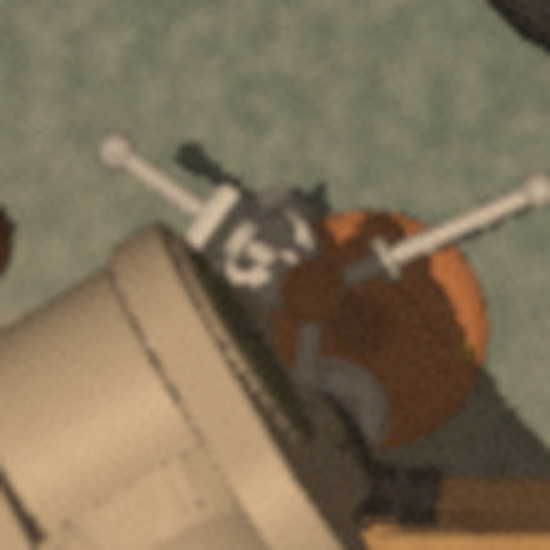

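```bash
python3 -m creep '[[0.001,0.005,0.001,0,0,0.061],[0.002,0.010,0.001,0,0,0.122],[0.002,0.0156,0.001,0,0,0.183],[0.002,0.021,0.001,0,0,0.244],[0.002,0.0263,0.001,0,0,0.305],[0.0015,0.0317,0.001,0,0,0.366],[0.0007,0.037,0.001,0,0,0.428],[-0.0006,0.0422,0.001,0,0,0.489]]'
cat > ang.py <<'E'
from h import *
# angle of free branch from the bright branch pixels along expected directions in the top view
P=viewer.read_camera('top'); g=P['image'].astype(float).min(2)
def score(a,H,lo,hi):
    u=np.array([np.cos(a),np.sin(a)]); v=0
    pts=np.array([px(P,[*(H+r*u),.194]) for r in np.linspace(lo,hi,25)],np.float32)
    return cv2.remap(g.astype(np.float32),pts[:,0],pts[:,1],cv2.INTER_LINEAR).mean()
import sys
A=np.radians(np.arange(-125,-60,.25))
best=max((score(a,np.array([hx,hy]),.07,.112),np.degrees(a),hx,hy) for a in A for hx in (.499,.5005,.502) for hy in (.3665,.368,.3695)); print(best)
for hh in ([.5005,.368],): print(max((score(a,np.array(hh),.07,.112),np.degrees(a)) for a in A))
cv2.imwrite('pics/'+sys.argv[1],cv2.resize(P['image'][190:300,160:290,::-1],None,fx=5,fy=5,interpolation=cv2.INTER_CUBIC))
E
python3 ang.py t3.png
```

```text
clock: 6.28
tcp_pos: [0.4182, 0.4022, 0.182]
orientation: [0.0, 0.306, 0.952, 0.001]
wrist_force: [-3.1, -1.7, 4.0]
finger_gap: 0.0003
grip_force: 2.1
(np.float32(146.23578), np.float64(-89.75), 0.499, 0.3695)
(np.float32(145.85059), np.float64(-90.75))
```

View pics/t3.png

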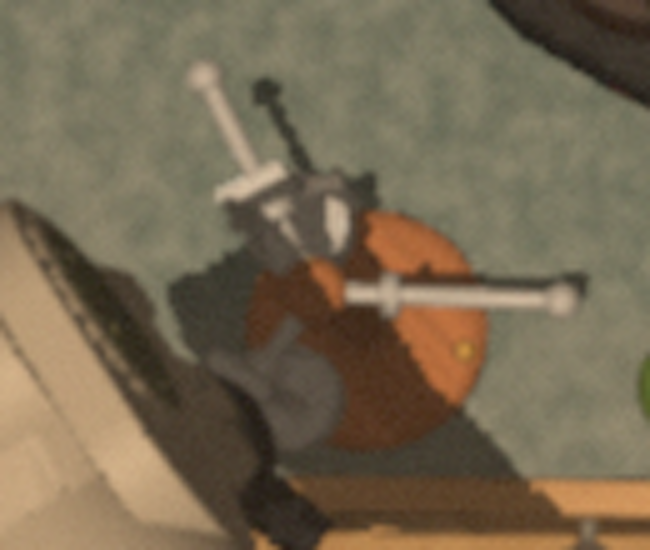

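```bash
python3 -c "
from h import *
P=viewer.read_camera('top')
H=np.array([.4998,.3685])
for n,u,z in [('tip',(272.6,249.4),.19),('collar',(237.4,248.4),.197),('colface',(239.3,248.6),.195),('tipb',(200.3,204.9),.19)]:
    p=ray(P,u,z);d=p[:2]-H;print(n,p.round(4),np.degrees(np.arctan2(d[1],d[0])).round(1),np.hypot(*d).round(4))
for z in (.02,.024): p=ray(P,(252.4,259.8),z);q=ray(P,(234.8,255.6),.016)[:2]; print('stud',p,[np.degrees(np.arctan2(*(p[:2]-h)[::-1])).round(1) for h in (H,q)])
s=env.get_state();H=np.array([.5005,.368])
for t in list(-211-np.arange(0,18,2)):
    a=np.radians(t);off=.0195
    p=H+.086*np.array([np.cos(a),np.sin(a)])+off*np.array([-np.sin(a),np.cos(a)])
    d=to([*p,.182],t-90,s);print(round(t,1),p.round(3),d[0],d[2])
"
```

```text
tip [0.4996 0.2511 0.19  ] -90.1 0.1174
collar [0.5    0.3336 0.197 ] -89.7 0.0349
colface [0.4998 0.3294 0.195 ] -90.0 0.0391
tipb [0.6044 0.4266 0.19  ] 29.0 0.1196
stud [0.48940824 0.31537276 0.02      ] [np.float64(-101.1), np.float64(-102.9)]
stud [0.48904875 0.31497032 0.024     ] [np.float64(-101.4), np.float64(-103.2)]
-211 [0.417 0.396] [-0.0025 -0.0067 -0.0004] -0.079
-213 [0.418 0.398] [-0.0016 -0.0038 -0.0004] -0.044
-215 [0.419 0.401] [-0.0008 -0.0008 -0.0004] -0.009
-217 [0.42  0.404] [-0.0002  0.0022 -0.0004] 0.026
-219 [0.421 0.407] [ 0.0004  0.0053 -0.0004] 0.06
-221 [0.423 0.41 ] [ 0.0008  0.0083 -0.0004] 0.095
-223 [0.424 0.412] [ 0.0012  0.0114 -0.0004] 0.13
-225 [0.426 0.415] [ 0.0014  0.0144 -0.0004] 0.165
-227 [0.428 0.418] [ 0.0015  0.0175 -0.0004] 0.2
```

```bash
python3 -m creep '[[0,0.004,0,0,0,0.05],[0.001,0.008,0,0,0,0.1],[0.0015,0.0125,0,0,0,0.145],[0.0015,0.0165,0,0,0,0.185],[0.0015,0.0165,0,0,0,0.185]]'
python3 ang.py t4.png
```

```text
clock: 7.0
tcp_pos: [0.4267, 0.4163, 0.1809]
orientation: [-0.0, 0.391, 0.92, 0.0]
wrist_force: [-1.4, -0.4, 1.7]
finger_gap: 0.0002
grip_force: 1.1
(np.float32(142.77258), np.float64(-103.0), 0.502, 0.3695)
(np.float32(142.52519), np.float64(-102.25))
```

View pics/t4.png

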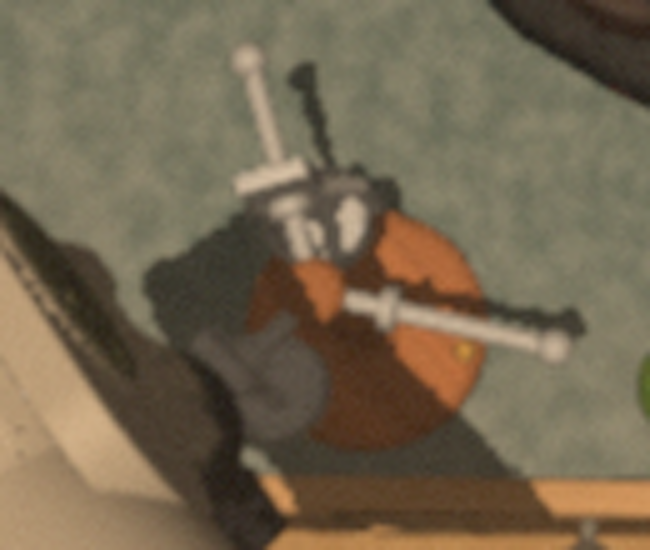

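```bash
python3 -m creep '[[0,-0.02,0,0,0,0],[0,-0.03,-0.03,0,0,0],[0,-0.03,-0.08,0,0,0],[0,-0.03,-0.13,0,0,0],[0,-0.03,-0.13,0,0,0]]' 
python3 -c "
from h import *
P=viewer.read_camera('top')
for H in np.array([[.4998,.3685],[.501,.368]]):
  p=ray(P,(270.4,259.0),.19);d=p[:2]-H;print(p.round(4),np.degrees(np.arctan2(d[1],d[0])).round(1),np.hypot(*d).round(4))
print(to([.435,.08,.315],-18),env.get_state()['joint_pos'])
"
python3 ang.py t5.png
```

```text
clock: 7.68
tcp_pos: [0.4074, 0.3964, 0.3151]
orientation: [0.003, 0.392, 0.92, 0.004]
wrist_force: [0.5, -0.2, -0.9]
finger_gap: -0.0002
grip_force: 0.0
[0.4766 0.2558 0.19  ] -101.6 0.1151
[0.4766 0.2558 0.19  ] -102.3 0.1149
(array([-0.2474, -0.1983, -0.0033]), np.float64(43.8), np.float64(1.079)) [ 6.30514322e-01  2.87088539e-01  2.07184224e-01  1.48534538e+00
 -2.38984824e-04  1.43633023e+00]
(np.float32(142.91489), np.float64(-103.0), 0.502, 0.3695)
(np.float32(142.5805), np.float64(-102.25))
```

```bash
python3 -m creep '[[-0.049,-0.031,0,0,0,0.15],[-0.098,-0.061,0,0,0,0.31],[-0.147,-0.092,0,0,0,0.46],[-0.196,-0.123,0,0,0,0.62],[-0.245,-0.153,0,0,0,0.77],[-0.294,-0.184,0,0,0,0.925],[-0.343,-0.215,0,0,0,1.08],[-0.343,-0.215,0,0,0,1.08]]' 0.04
python3 -c "
from h import *
print(env.get_state()['joint_pos'])
P=viewer.read_camera('wrist');save(P,'w2.png')
for q in ([.484,.0645,.165],[.484,.0645,0]):print(px(P,q))
for r in nets.outline_of('dipper',P)[:2]: print(r['confidence'],r['box'])
"
```

```text
clock: 8.78
tcp_pos: [0.4875, -0.0049, 0.3081]
orientation: [-0.001, 0.811, 0.584, -0.001]
wrist_force: [-0.0, 0.4, 0.9]
finger_gap: 0.0403
grip_force: 0.0
[-1.74441720e-01  1.33404382e-01  2.51383981e-03  1.44281502e+00
 -5.99022972e-04  1.71879562e+00]
[286.60298932 145.93767104]
[297.81325841 137.97457268]
0.73 [277.2, 113.8, 323.9, 171.1]
```

View pics/w2.png

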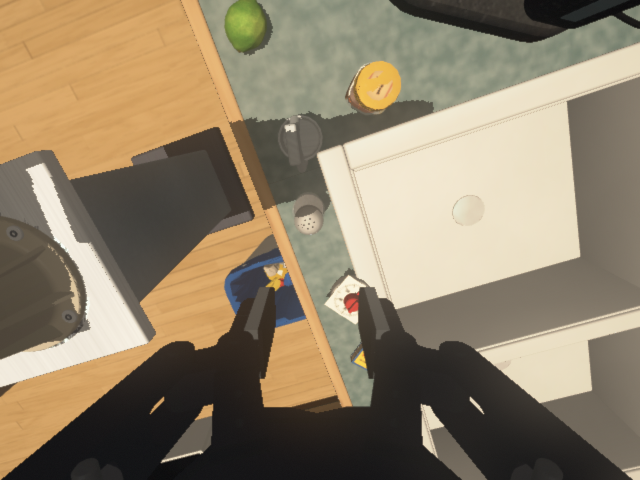

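```bash
cat > fit.py <<'E'
from h import *
from scipy.optimize import minimize
th=np.linspace(0,2*np.pi,16,endpoint=False)
cyl=np.array([[.027*np.cos(t),.027*np.sin(t),z] for t in th for z in (0,.038)])
box=lambda x,y0,y1,z0,z1:np.array([[sx*x,y,z] for sx in(-1,1) for y in(y0,y1) for z in(z0,z1)])
parts=[cyl,box(.005,-.017,.017,.125,.165),box(.005,-.017,-.007,.093,.125),box(.005,.007,.017,.093,.125),box(.005,-.035,-.025,.02,.09),box(.005,-.033,-.01,.085,.1)]
def mask(P,p):
    c,s=np.cos(p[2]),np.sin(p[2]);R=np.array([[c,-s,0],[s,c,0],[0,0,1]]);m=np.zeros((1920,2560),np.uint8)
    for q in parts:
        u=np.array([px(P,R@v+[p[0],p[1],0]) for v in q]);cv2.fillConvexPoly(m,cv2.convexHull(((u+.5)*4).astype(np.int32)),255)
    return cv2.resize(m,(640,480),interpolation=cv2.INTER_AREA)/255.
D=[]
for n in('top','side','wrist'):
    P=viewer.read_camera(n)
    r=[r for r in nets.outline_of('dipper',P) if np.linalg.norm(np.mean(np.array(r['box']).reshape(2,2),0)-px(P,[.484,.0645,.08]))<25]
    if r: D.append((n,P,r[0]['region'].astype(float))); print(n,r[0]['confidence'],r[0]['box'],(-P['R'].T@P['t']).round(3))
def iou(p,k): m=mask(k[1],p);return np.minimum(m,k[2]).sum()/np.maximum(m,k[2]).sum()
f=lambda p:-sum(iou(p,k) for k in D)
res=[]
for a in np.arange(-180,180,30):
    o=minimize(f,[.484,.0645,np.radians(a)],method='Nelder-Mead',options=dict(initial_simplex=[[.484,.0645,np.radians(a)],[.489,.0645,np.radians(a)],[.484,.07,np.radians(a)],[.484,.0645,np.radians(a+15)]],xatol=1e-4,fatol=1e-3,maxfev=60))
    res.append((o.fun,o.x))
res.sort(key=lambda r:r[0])
for r in res[:4]: print(r[0],r[1][:2].round(4),np.degrees(r[1][2]).round(1),[round(iou(r[1],k),2) for k in D])
E
python3 fit.py
```

```text
top 0.54 [337.2, 252.7, 359.0, 275.2] [0.365 0.176 1.409]
side 0.83 [305.8, 259.3, 328.8, 310.9] [ 0.207 -0.875  1.111]
wrist 0.62 [279.6, 119.4, 322.4, 178.8] [0.513 0.078 0.453]
-2.515947595427599 [0.4885 0.0644] -12.5 [np.float64(0.84), np.float64(0.74), np.float64(0.93)]
-2.513163613111296 [0.4885 0.0643] -12.0 [np.float64(0.84), np.float64(0.74), np.float64(0.93)]
-2.513134026377986 [0.4886 0.0646] -11.1 [np.float64(0.85), np.float64(0.74), np.float64(0.93)]
-2.512406440710454 [0.4885 0.0642] -12.1 [np.float64(0.84), np.float64(0.74), np.float64(0.93)]
```

```bash
python3 -m creep '[[0.01,0,0.02,0,0,-0.02],[0.025,0,0.045,0,0,-0.04],[0.035,0,0.068,0,0,-0.06],[0.035,0,0.068,0,0,-0.06]]' 0.05
python3 fit.py; python3 -c "
from h import *
print(env.get_state()['clock'],to([.4885,.0644,.139],-13))"
```

```text
clock: 9.68
tcp_pos: [0.4972, 0.0334, 0.2408]
orientation: [-0.001, 0.791, 0.612, -0.001]
wrist_force: [-0.0, -0.5, -0.2]
finger_gap: 0.0499
grip_force: 0.0
top 0.69 [335.1, 250.5, 357.5, 272.1] [0.365 0.176 1.409]
side 0.83 [304.8, 256.9, 329.9, 312.0] [ 0.207 -0.875  1.111]
wrist 0.92 [273.0, 149.5, 325.7, 229.8] [0.52  0.111 0.386]
-2.649748733184241 [0.4885 0.0643] -12.5 [np.float64(0.89), np.float64(0.81), np.float64(0.95)]
-2.6477085486179703 [0.4882 0.0647] -13.4 [np.float64(0.9), np.float64(0.82), np.float64(0.93)]
-2.6460107538724023 [0.4883 0.0646] -12.7 [np.float64(0.9), np.float64(0.81), np.float64(0.94)]
-2.644857666586282 [0.4884 0.0646] -13.2 [np.float64(0.9), np.float64(0.81), np.float64(0.94)]
9.975 (array([ 0.0289, -0.0186,  0.1044]), np.float64(-14.7), np.float64(-0.03))
```

```bash
python3 -m creep '[[0.015,-0.0095,0,0,0,-0.03],[0.029,-0.0186,0.005,0,0,-0.03],[0.029,-0.0186,0.02,0,0,-0.03],[0.029,-0.0186,0.05,0,0,-0.03],[0.029,-0.0186,0.08,0,0,-0.03],[0.029,-0.0186,0.101,0,0,-0.03],[0.029,-0.0186,0.101,0,0,-0.03]]'
python3 -c "
from h import *
print(to([.4885,.0644,.139],-13))"
```

```text
clock: 10.85
tcp_pos: [0.4857, 0.0649, 0.1389]
orientation: [-0.002, 0.782, 0.623, -0.002]
wrist_force: [-0.6, 0.0, 0.7]
finger_gap: 0.0497
grip_force: 0.0
(array([ 0.0001,  0.0028, -0.0001]), np.float64(-12.9), np.float64(0.001))
```

```bash
python3 -m creep '[[0,0,0,0,0,0],[0,0,0,0,0,0],[0,0,0,0,0,0],[0,0,0,0,0,0],[0,0,0,0,0,0]]' 0.0 35
```

```text
clock: 11.48
tcp_pos: [0.4888, 0.0647, 0.1423]
orientation: [0.001, 0.782, 0.623, 0.001]
wrist_force: [0.6, -0.9, 6.0]
finger_gap: 0.0093
grip_force: 35.9
```

```bash
python3 -m creep '[[0,0,-0.02,0,0,0],[0,0,-0.055,0,0,0],[0,0,-0.095,0,0,0],[0.02,-0.01,-0.125,0,0,-0.1],[0.05,-0.02,-0.125,0,0,-0.25],[0.085,-0.035,-0.125,0,0,-0.4],[0.123,-0.053,-0.125,0,0,-0.55],[0.123,-0.053,-0.125,0,0,-0.7]]'
python3 -c "
from h import *
print(to([.4645,.197,.267],79),env.get_state()['joint_pos'])"
```

```text
clock: 12.48
tcp_pos: [0.4623, 0.1988, 0.2657]
orientation: [-0.001, 0.517, 0.856, -0.0]
wrist_force: [0.5, -0.1, -2.1]
finger_gap: 0.0093
grip_force: 34.8
(array([-0.0026,  0.0011, -0.0014]), np.float64(27.7), np.float64(-0.896)) [ 2.46011689e-01  1.66697708e-01 -6.07284544e-02  1.34499067e+00
  7.42632874e-04  1.33385496e+00]
```

```bash
python3 -m creep '[[0,0,0,0,0,-0.18],[0,0,0,0,0,-0.36],[0,0,0,0,0,-0.54],[0,0,0,0,0,-0.72],[0,0,0,0,0,-0.895],[0,0,0,0,0,-0.895],[0,0,0,0,0,-0.895]]'
cat > fit2.py <<'E'
import re,sys
src=open('fit.py').read().split('D=[]')[0].replace('[p[0],p[1],0]','[p[0],p[1],p[3]]').replace('for q in parts','for q in parts')
exec(src)
s=env.get_state();g=s['tcp_pos'];print(s['clock'],g,to(g,79)[1])
x0=[g[0],g[1],np.radians(to(g,79)[1]),g[2]-.142]
D=[]
for n in('top','side','wrist'):
    P=viewer.read_camera(n)
    r=[r for r in nets.outline_of('dipper',P) if np.linalg.norm(np.mean(np.array(r['box']).reshape(2,2),0)-px(P,[x0[0],x0[1],x0[3]+.06]))<(60 if n=='wrist' else 20)]
    print(n,[(round(q['confidence'],2),q['box']) for q in r],px(P,[x0[0],x0[1],x0[3]+.06]).round())
    if r: D.append((n,P,r[0]['region'].astype(float)))
def loss(p,k):
    m=mask(k[1],p);return (k[2]*(1-m)).sum()/k[2].sum() + .3*(m*(1-k[2])).sum()/m.sum()
f=lambda p:sum(loss(p,k) for k in D)
S=np.array([x0]*5);S[range(1,5),range(4)]+=[.006,.006,.15,.008]
o=minimize(f,x0,method='Nelder-Mead',options=dict(initial_simplex=S,xatol=1e-4,fatol=1e-3,maxfev=150))
print(o.fun,o.x.round(4),np.degrees(o.x[2]),[round(loss(o.x,k),2) for k in D])
E
python3 fit2.py
python3 -c "
from h import *
P=viewer.read_camera('wrist');save(P,'w3.png')"
```

```text
clock: 13.35
tcp_pos: [0.4634, 0.1965, 0.266]
orientation: [-0.0, 0.102, 0.995, -0.0]
wrist_force: [-0.1, 0.2, -1.9]
finger_gap: 0.0092
grip_force: 34.8
13.35 [0.46341883 0.19646127 0.26597955] 78.3
top [] [295. 265.]
side [(0.69, [280.1, 189.4, 304.6, 243.9])] [292. 222.]
wrist [(0.76, [281.6, 192.6, 352.1, 363.4])] [316. 243.]
0.14312270856718706 [0.4621 0.197  1.3748 0.1269] 78.77030779956617 [np.float64(0.12), np.float64(0.02)]
```

View pics/w3.png

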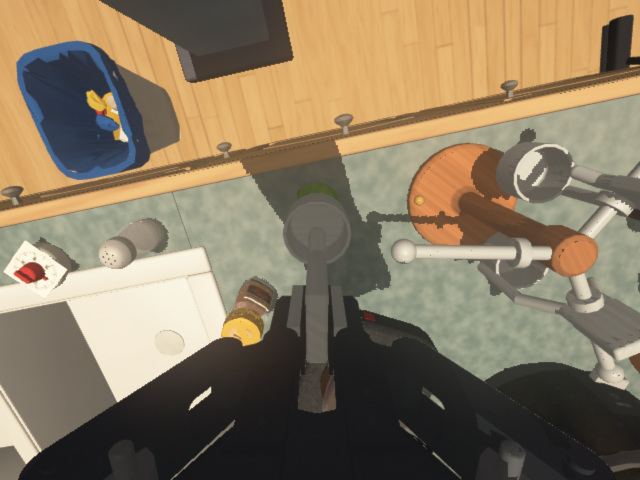

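```bash
python3 -c "
from h import *
P=viewer.read_camera('wrist')
t=ray(P,(403,251),.19);h=ray(P,(575,253),.199);s=ray(P,(419,201),.022);f=ray(P,(463,195),.016);c=ray(P,(528,243),.2);c2=ray(P,(521,265),.19)
an=lambda a,b:np.degrees(np.arctan2(*(a-b)[:2][::-1]))
print('tip',t,'hub',h,'foot',f,'stud',s);print('angles tip-hub',an(t,h),'stud-hub',an(s,h),'stud-foot',an(s,f), np.hypot(*(t-h)[:2]),np.hypot(*(s-h)[:2]))
"
```

```text
tip [0.47930251 0.25590454 0.19      ] hub [0.50046335 0.3685242  0.199     ] foot [0.49809376 0.36925384 0.016     ] stud [0.49306317 0.31515816 0.022     ]
angles tip-hub -100.64159972834966 stud-hub -97.89476474318032 stud-foot -95.31289410694106 0.11459044454782402 0.05387667667343294
```

```bash
python3 -m creep '[[-0.0024,0.01,0,0,0,-0.01],[-0.0024,0.03,0,0,0,-0.01],[-0.0024,0.05,0,0,0,-0.01],[-0.0024,0.07,0,0,0,-0.01],[-0.0024,0.085,0,0,0,-0.01],[-0.0024,0.09,0,0,0,-0.01],[-0.0024,0.09,0,0,0,-0.01]]'
python3 fit2.py; python3 -c "
from h import *
print(to([.4838,.2846,.212],78.8))
P=viewer.read_camera('wrist');save(P,'w4.png')
g=P['image'].astype(int)
# branch cross-section near outer ball side & inner side: columns, bright rows
H=np.array([.5003,.3685])
for c in range(230,520,10):
    col=g[225:285,c].min(1); print(c,''.join('#' if v>165 else '+' if v>120 else '.' for v in col))
for r in (.117,.10,.06,.05,.04,0): print(r,px(P,[*(H+r*np.array([np.cos(np.radians(-101.2)),np.sin(np.radians(-101.2))])),.19]).round(1))
"
```

```text
clock: 14.62
tcp_pos: [0.484, 0.2845, 0.2661]
orientation: [-0.0, 0.095, 0.995, -0.0]
wrist_force: [-0.8, -0.8, -1.2]
finger_gap: 0.0092
grip_force: 34.8
14.625 [0.48398595 0.28446057 0.26612305] 79.0
top [] [259. 256.]
side [(0.87, [280.8, 167.9, 304.3, 219.6])] [291. 199.]
wrist [(0.66, [283.6, 192.6, 352.1, 364.0])] [317. 243.]
0.20067457659492902 [0.4835 0.2841 1.3918 0.1252] 79.74311288221486 [np.float64(0.15), np.float64(0.05)]
(array([0.0005, 0.0008, 0.0545]), np.float64(79.0), np.float64(0.003))
230 ++++++++++++++++++++++++++++++++++++++++++++++++++++++++++++
240 ++++++++++++++++++++++++++++++++++++++++++++++++++++++++++++
250 ++++++++++++++++++++++++++++++++++++++++++++++++++++++++++++
260 ++++++++++++++++++++++++++++++++++++++++++++++++++++++++++++
270 .++++++++++.......................++++++++++++++++++++++++++
280 ...................................+++++++++++++++++++++++++
290 ..............................++++++++++++++++++++++++++++++
300 ......................................++++++++++++++++++++++
310 ............................................................
320 ..
[... 704 characters left out ...]
....
430 ............................................................
440 ............................................................
450 ++..............................................+#####+++++.
460 ##########+................................+++++++##########
470 ##++++++++++++++++++++++++++++++++++++++++++++++++++++++++++
480 +++++++++++++++++++++++++++++++++++++++++++++++++++.++++++++
490 ++++++++++++++++++++++++++++++++++++++++++++++++++++++++++++
500 ++++++++++++++++++++++++++++++++++++++++++++++++++++++++++++
510 ++++++++++++++++++++++++++++++++++++++++++++++++++++++++++++
0.117 [272.7 245.7]
0.1 [296.9 245.7]
0.06 [353.7 245.8]
0.05 [367.9 245.8]
0.04 [382.1 245.9]
0 [438.9 246. ]
```

```bash
cat > wfit.py <<'E'
src=open('fit.py').read().split('D=[]')[0].replace('[p[0],p[1],0]','[p[0],p[1],p[3]]')
exec(src)
s=env.get_state();g=s['tcp_pos'];yaw=np.radians(79.)
P=viewer.read_camera('wrist')
k=nets.outline_of('dipper',P)[0]; reg=k['region'].astype(float); print(k['confidence'],k['box'])
xt=np.array([-np.sin(yaw),np.cos(yaw)]);yt=np.array([np.cos(yaw),np.sin(yaw)])
def loss(q,z):
    c=g[:2]+q[0]*xt+q[1]*yt; m=mask(P,[*c,yaw+q[2]*10,z]); 
    w=np.zeros((480,640)); w[:290]=1   # above the fingers
    return (w*np.abs(m-reg)).sum()/(w*reg).sum()
for dz in (.138,.142):
    o=minimize(loss,[0,0,0],args=(g[2]-dz,),method='Nelder-Mead',options=dict(initial_simplex=[[0,0,0],[.004,0,0],[0,.004,0],[0,0,.01]],xatol=1e-4,fatol=1e-3))
    print(dz,'x_t,y_t offset',o.x[:2].round(4),'dyaw',np.degrees(o.x[2]*10).round(1),o.fun.round(3))
gr=P['image'].astype(float).min(2)
rows=[(c,np.average(np.arange(242,260),weights=np.clip(gr[242:260,c]-110,0,None)**.5)) for c in (398,402,406,412,416,420)]
print([(c,r.round(1)) for c,r in rows], [ (xt@(ray(P,(c,r),.192)[:2]-g[:2])).round(4) for c,r in rows])
E
python3 wfit.py
```

```text
Traceback (most recent call last):
  File "wfit.py", line 5, in <module>
    k=nets.outline_of('dipper',P)[0]; reg=k['region'].astype(float); print(k['confidence'],k['box'])
      ~~~~~~~~~~~~~~~~~~~~~~~~~~~^^^
IndexError: list index out of range
```

```bash
sed -i "s/^P=viewer.*/K=[]\nwhile not K: P=viewer.read_camera('wrist');K=nets.outline_of('dipper',P)/; s/^k=nets.*\[0\];/k=K[0];/" wfit.py; timeout 100 python3 wfit.py
```

```text
0.74 [284.1, 193.5, 352.7, 363.4]
0.138 x_t,y_t offset [-0.0002  0.0002] dyaw 0.3 0.231
0.142 x_t,y_t offset [-0.0005  0.0003] dyaw 1.0 0.209
[(398, np.float64(250.8)), (402, np.float64(250.3)), (406, np.float64(251.8)), (412, np.float64(251.6)), (416, np.float64(250.7)), (420, np.float64(250.6))] [np.float64(-0.0025), np.float64(-0.0021), np.float64(-0.0033), np.float64(-0.0031), np.float64(-0.0025), np.float64(-0.0024)]
```

```bash
python3 -m creep '[[-0.0018,0,0.004,0,0,0],[-0.0018,0,0.012,0,0,0],[-0.0018,0,0.02,0,0,0],[-0.0018,0,0.028,0,0,0],[-0.0018,0,0.034,0,0,0],[-0.0018,0,0.038,0,0,0],[-0.0018,0,0.038,0,0,0]]'
```

```text
clock: 16.05
tcp_pos: [0.4857, 0.2838, 0.228]
orientation: [-0.0, 0.096, 0.995, -0.0]
wrist_force: [0.4, 0.2, -1.9]
finger_gap: 0.009
grip_force: 34.8
```

```bash
python3 -m creep '[[0,0,0.003,0,0,0],[0,0,0.006,0,0,0],[0,0,0.009,0,0,0],[0,0,0.009,0,0,0]]'; python3 -c "
from h import *
s=env.get_state();print(s['tcp_pos'],s['wrist_force'],s['ft_torque'])"
```

```text
clock: 16.55
tcp_pos: [0.4857, 0.2838, 0.219]
orientation: [-0.0, 0.096, 0.995, -0.0]
wrist_force: [-0.1, -0.9, -0.9]
finger_gap: 0.0093
grip_force: 34.8
[0.48565747 0.28380894 0.21900263] [-0.10995643 -0.9378155  -0.93304022] [-0.03304481  0.01268782 -0.01650648]
```

```bash
python3 -m creep '[[0,0,0.002,0,0,0],[0,0,0.004,0,0,0],[0,0,0.005,0,0,0]]'
```

```text
clock: 16.92
tcp_pos: [0.4858, 0.2839, 0.2141]
orientation: [-0.0, 0.096, 0.995, -0.0]
wrist_force: [-0.8, -0.6, -1.3]
finger_gap: 0.0092
grip_force: 34.8
```

```bash
python3 -m creep '[[0,0,0.001,0,0,0],[0,0,0.002,0,0,0],[0,0,0.002,0,0,0]]'; python3 wfit.py
```

```text
clock: 17.3
tcp_pos: [0.4859, 0.2839, 0.2124]
orientation: [0.0, 0.096, 0.995, 0.0]
wrist_force: [-0.2, 0.3, -1.5]
finger_gap: 0.0092
grip_force: 34.9
0.76 [283.2, 193.3, 350.3, 362.3]
0.138 x_t,y_t offset [0.     0.0003] dyaw 1.4 0.048
0.142 x_t,y_t offset [-0.0004  0.0004] dyaw 1.9 0.03Traceback (most recent call last):
  File "wfit.py", line 16, in <module>
    rows=[(c,np.average(np.arange(242,260),weights=np.clip(gr[242:260,c]-110,0,None)**.5)) for c in (398,402,406,412,416,420)]
             ~~~~~~~~~~^^^^^^^^^^^^^^^^^^^^^^^^^^^^^^^^^^^^^^^^^^^^^^^^^^^^^^^^^^^^^^^^^^
    raise ZeroDivisionError(
        "Weights sum to zero, can't be normalized")
ZeroDivisionError: Weights sum to zero, can't be normalized
```

```bash
python3 -m creep '[[0,0,0.001,0,0,0],[0,0,0.001,0,0,0]]'; python3 -m creep '[[0,0,0.001,0,0,0],[0,0,0.001,0,0,0]]' | grep -E 'tcp|force'; python3 -m creep '[[0,0,0.001,0,0,0],[0,0,0.001,0,0,0]]' | grep -E 'tcp|force'
```

```text
clock: 17.65
tcp_pos: [0.4859, 0.2839, 0.2122]
orientation: [0.0, 0.096, 0.995, 0.0]
wrist_force: [-2.2, -0.8, 4.2]
finger_gap: 0.0095
grip_force: 35.6
tcp_pos: [0.4861, 0.2839, 0.212]
wrist_force: [-2.7, -1.5, 10.3]
grip_force: 36.5
tcp_pos: [0.4865, 0.2838, 0.2119]
wrist_force: [-3.4, -2.0, 13.8]
grip_force: 37.0
```

```bash
python3 -m creep '[[0.0006,0,-0.0015,0,0,0],[0.0006,0,-0.0032,0,0,0],[0.0006,0.004,-0.0032,0,0,0],[0.0006,0.010,-0.0032,0,0,0],[0.0006,0.016,-0.0032,0,0,0],[0.0006,0.022,-0.0032,0,0,0],[0.0006,0.026,-0.0032,0,0,0],[0.0006,0.026,-0.0032,0,0,0]]'; python3 -m creep '[[0,0.001,0,0,0,0],[0,0.003,0,0,0,0],[0,0.004,0,0,0,0],[0,0.004,0,0,0,0]]'; python3 -c "
from h import *
P=viewer.read_camera('top');H=np.array([.5003,.3685])
print(env.get_state()['wrist_force'])"
```

```text
clock: 19.15
tcp_pos: [0.4903, 0.3102, 0.2123]
orientation: [-0.0, 0.095, 0.995, 0.0]
wrist_force: [-0.5, 0.7, -0.4]
finger_gap: 0.0091
grip_force: 35.0
clock: 19.65
tcp_pos: [0.4909, 0.3135, 0.2124]
orientation: [-0.0, 0.096, 0.995, 0.0]
wrist_force: [0.6, 0.1, -0.9]
finger_gap: 0.0092
grip_force: 34.8
[-0.75452084 -0.78355898 -2.00966218]
```

```bash
python3 -m creep '[[0,0.001,0,0,0,0],[0,0.003,0,0,0,0],[0,0.004,0,0,0,0],[0,0.004,0,0,0,0]]' | grep -E 'tcp|wrist'; python3 -m creep '[[0,0.001,0,0,0,0],[0,0.002,0,0,0,0],[0,0.002,0,0,0,0]]'| grep -E 'tcp|wrist'
```

```text
tcp_pos: [0.4917, 0.3175, 0.2125]
wrist_force: [0.9, 0.2, -1.3]
tcp_pos: [0.4921, 0.3194, 0.2125]
wrist_force: [-0.1, 0.9, -1.2]
```

```bash
python3 -m creep '[[0,0.001,0,0,0,0],[0,0.001,0,0,0,0]]' | grep -E 'tcp|wrist'; python3 -m creep '[[0,0.001,0,0,0,0],[0,0.001,0,0,0,0]]'| grep -E 'tcp|wrist'
```

```text
tcp_pos: [0.4923, 0.3204, 0.2125]
wrist_force: [-0.1, -0.0, -1.5]
tcp_pos: [0.4925, 0.3214, 0.2125]
wrist_force: [-0.2, -0.2, -0.9]
```

```bash
python3 -m creep '[[0,0.001,0,0,0,0],[0,0.001,0,0,0,0]]' | grep -E 'tcp|wrist'; python3 -m creep '[[0,0.001,0,0,0,0],[0,0.001,0,0,0,0]]'| grep -E 'tcp|wrist'
```

```text
tcp_pos: [0.4927, 0.3223, 0.2125]
wrist_force: [0.2, -1.2, -0.8]
tcp_pos: [0.4929, 0.3233, 0.2125]
wrist_force: [-0.6, -0.0, -1.4]
```

```bash
python3 -m creep '[[0,0.001,0,0,0,0],[0,0.001,0,0,0,0]]' | grep -E 'tcp|wrist'; python3 -m creep '[[0,0.0007,0,0,0,0],[0,0.0007,0,0,0,0]]'| grep -E 'tcp|wrist'
```

```text
tcp_pos: [0.4931, 0.3243, 0.2125]
wrist_force: [0.7, -1.2, -1.7]
tcp_pos: [0.4932, 0.325, 0.2125]
wrist_force: [-0.1, 0.1, -1.3]
```

```bash
python3 -m creep '[[0,0.0008,0,0,0,0],[0,0.0008,0,0,0,0]]' | grep -E 'tcp|wrist'
```

```text
tcp_pos: [0.4934, 0.3258, 0.2125]
wrist_force: [0.5, -0.0, -1.6]
```

```bash
python3 -m creep '[[0,0.0008,0,0,0,0],[0,0.0008,0,0,0,0]]' | grep -E 'tcp|wrist'
```

```text
tcp_pos: [0.4934, 0.3263, 0.2125]
wrist_force: [-0.6, -2.0, -1.0]
```

```bash
python3 -m creep '[[0,0.0008,0,0,0,0],[0,0.0008,0,0,0,0]]' | grep -E 'tcp|wrist'
```

```text
tcp_pos: [0.4935, 0.3264, 0.2125]
wrist_force: [-1.1, -5.0, 1.1]
```

```bash
python3 -m creep '[[0,0,0.0004,0,0,0],[0,0,0.0004,0,0,0]]' | grep -E 'tcp|wrist'; python3 -m creep '[[0,0,0.0004,0,0,0],[0,0,0.0004,0,0,0],[0,0,0.0004,0,0,0],[0,0,0.0004,0,0,0]]' 0.03 20; python3 -c "
from h import *
print(to([.493,.325,.27])[1])"; python3 fit2.py
```

```text
tcp_pos: [0.4935, 0.3264, 0.2123]
wrist_force: [-1.4, -4.4, 1.0]
clock: 23.58
tcp_pos: [0.4937, 0.3276, 0.2118]
orientation: [0.0, 0.096, 0.995, 0.0]
wrist_force: [-0.8, 0.7, -0.1]
finger_gap: 0.0299
grip_force: 0.0
79.0
23.575 [0.49371368 0.32755106 0.21176105] 79.0
top [] [243. 254.]
side [(0.88, [280.1, 176.3, 304.6, 222.6])] [291. 205.]
wrist [(0.57, [279.4, 188.9, 349.0, 363.4])] [317. 244.]
0.14578471403300158 [0.4915 0.3269 1.388  0.0726] 79.52517022277058 [np.float64(0.13), np.float64(0.02)]
```

```bash
python3 -m creep '[[0,-0.0012,-0.005,0,0,0],[0,-0.0012,-0.015,0,0,0],[0,-0.0012,-0.03,0,0,0],[0,-0.0012,-0.05,0,0,0],[0,-0.0012,-0.08,0,0,0],[0,-0.06,-0.10,0,0,0],[0,-0.12,-0.10,0,0,0],[0,-0.12,-0.10,0,0,0]]'
cat > chk.py <<'E'
from h import *
s=env.get_state();print(s['clock'],s['tcp_pos'])
W=viewer.read_camera('wrist');save(W,'w9.png')
src=open('fit.py').read().split('D=[]')[0].replace('[p[0],p[1],0]','[p[0],p[1],.07]');exec(src)
for n in ('wrist','side','top'):
    P=W if n=='wrist' else viewer.read_camera(n)
    for q in nets.outline_of('dipper',P)[:4]: print(n,round(q['confidence'],2),q['box'])
    print(n,'pred dip',px(P,[.4925,.3265,.13]).round(1))
T=P; g=T['image']
E
python3 chk.py; python3 ang.py t9.png
```

```text
clock: 24.88
tcp_pos: [0.4703, 0.2066, 0.3138]
orientation: [0.001, 0.098, 0.995, 0.0]
wrist_force: [0.8, 0.3, 0.1]
finger_gap: 0.0297
grip_force: 0.0
24.875 [0.47033119 0.20660949 0.31376199]
wrist 0.76 [398.9, 174.0, 499.0, 264.9]
wrist pred dip [437.  207.4]
side 0.85 [281.8, 176.0, 304.5, 222.1]
side 0.42 [248.8, 156.9, 327.3, 210.7]
side pred dip [291.1 205.2]
top 0.6 [234.6, 243.7, 250.1, 270.3]
top pred dip [243.6 254.5]
(np.float32(125.073395), np.float64(-119.0), 0.502, 0.3695)
(np.float32(124.57043), np.float64(-118.74999999999999))
```

```bash
python3 -m creep '[[0.03,-0.04,0,0,0,0],[0.06,-0.08,0,0,0,0],[0.06,-0.08,0,0,0,0]]' 0 | head -2
python3 ang.py t9.png; python3 - <<'E'
from h import *
T=viewer.read_camera('top');W=viewer.read_camera('wrist')
g=T['image'].astype(int)
H=np.array([.4998,.3685]); 
t=ray(T,(270.4,259.0),.19)
print('tip px before (270.4,259)');sub=g[250:270,255:280].min(2)
for r,row in zip(range(250,270),sub): print(r,' '.join('%3d'%v for v in row))
for n,P in(('top',T),('wrist',W)):
    for q in nets.outline_of('rack_head',P)[:2]: print(n,round(q['confidence'],2),q['box'])
    print(n,[ (l,px(P,[*(np.array([.5003,.3685])+.117*np.array([np.cos(np.radians(l)),np.sin(np.radians(l))])),.19]).round(1)) for l in(-98,-101.5,-105)])
E
```

```text
clock: 25.6
tcp_pos: [0.3943, 0.1418, 0.3119]
(np.float32(137.83809), np.float64(-101.75), 0.5005, 0.3695)
(np.float32(137.56573), np.float64(-102.0))
tip px before (270.4,259)
250  38  33  44  49  61  66  72  82  94  97  97  94  91  94  92  98  95  95  91  89  94  96  93  95  93
251  37  32  39  47  41  46  50  63  74  77  74  75  73  73  76  88  94  83  75  72  84  94 101  98  98
252  53  37  39  44  53  50  46  53  50  51  49  49  47  47  53  66  76  64  55  57  69  90  98  95  95
253  81  68  61  65  73  76  76  67  51  50  47  48  45  45  47  52  53  54  51  47  51  67  92 100  96
254 117 108 104 101  99  94  89  82  71  76  64  51  49  49  52  55  53  54  49  45  46  57  80  99  98
255 142 144 135 131 122 118 108 105 102  97  83  75  72  65  72  76  81  71  57  53  51  53  82  97  97
256 139 140 141 138 139 144 138 136 127 121 118 109 101  90  96 109 107  96  73  56  59  56  81  98  98
257 117 109 123 131 133 140 142 141 139 142 143 136 120 112 122 125 127 116  98  83  82  85  92  97  99
258 110  76  87 101 105 110 119 125 134 137 141 142 129 120 128 137 134 127 111  97  98 100
[... 770 characters left out ...]
97  97  99  99 104 103 103 101 101 105  96  94  94  94  99 101 100  99 102
267  83  92  96  99  95  96  95  97  98 102 102 103 101 102 102 101  98  96  92  95  92  97  98  98 100
268  91  95  96  96  96  97 100  97  96 101 100 100 101  99  99 100  93  92  93  93  96  94  95  98  99
269  95  97  98  92  97  96  96 100 100  97  96  97  98  99  96  97  92  91  91  89  93  93  97  96  95
top 0.71 [188.2, 194.2, 271.5, 288.2]
top 0.49 [103.8, 259.2, 143.8, 283.6]
top [(-98, array([271.8, 255.9])), (-101.5, array([271.2, 258.9])), (-105, array([270.5, 261.8]))]
wrist 0.61 [446.5, 194.2, 638.6, 395.1]
wrist [(-98, array([455., 296.])), (-101.5, array([455.9, 288.8])), (-105, array([457.3, 281.6]))]
```

```bash
python3 -c "
from h import *
print(to([.4855,.288,.31],79),to([.4855,.288,.217],79))"
```

```text
(array([-0.0589,  0.159 ,  0.0017]), np.float64(79.1), np.float64(0.001)) (array([-0.0589,  0.159 ,  0.0947]), np.float64(79.1), np.float64(0.001))
```

```bash
python3 -m creep '[[-0.02,0.05,0,0,0,0],[-0.04,0.11,0,0,0,0],[-0.059,0.15,0,0,0,0],[-0.059,0.159,0.03,0,0,0],[-0.059,0.159,0.06,0,0,0],[-0.059,0.159,0.085,0,0,0],[-0.059,0.159,0.095,0,0,0],[-0.059,0.159,0.095,0,0,0]]'
python3 -m creep '[[0,0.003,0,0,0,0],[0,0.006,0,0,0,0],[0,0.009,0,0,0,0],[0,0.012,0,0,0,0],[0,0.012,0,0,0,0]]'
```

```text
clock: 26.85
tcp_pos: [0.4848, 0.2875, 0.216]
orientation: [-0.001, 0.096, 0.995, -0.0]
wrist_force: [-0.0, 0.1, 0.3]
finger_gap: 0.0003
grip_force: 0.0
clock: 27.48
tcp_pos: [0.4872, 0.2992, 0.2168]
orientation: [0.0, 0.096, 0.995, 0.0]
wrist_force: [1.1, -0.4, -0.0]
finger_gap: -0.0003
grip_force: 0.0
```

```bash
for i in 1; do python3 -m creep '[[0,0.002,0,0,0,0],[0,0.004,0,0,0,0],[0,0.0055,0,0,0,0],[0,0.0055,0,0,0,0]]' | grep -E 'tcp|force'; done; python3 -m creep '[[0,0.001,0,0,0,0],[0,0.0015,0,0,0,0]]' | grep -E 'tcp|force'
```

```text
tcp_pos: [0.4882, 0.3045, 0.2167]
wrist_force: [-0.5, -0.1, -0.5]
grip_force: 0.0
tcp_pos: [0.4885, 0.3059, 0.2167]
wrist_force: [0.9, 0.2, 0.8]
grip_force: 0.0
```

```bash
python3 -m creep '[[0,0.001,0,0,0,0],[0,0.0015,0,0,0,0]]' | grep -E 'tcp|force'
```

```text
tcp_pos: [0.4888, 0.3074, 0.2167]
wrist_force: [-0.3, -0.4, -0.7]
grip_force: 0.0
```

```bash
python3 -m creep '[[0,0.001,0,0,0,0],[0,0.0012,0,0,0,0]]' | grep -E 'tcp|force'
```

```text
tcp_pos: [0.489, 0.3086, 0.2167]
wrist_force: [0.6, -0.8, -0.0]
grip_force: 0.1
```

```bash
python3 -m creep '[[0,0.0008,0,0,0,0],[0,0.0008,0,0,0,0]]' | grep -E 'tcp|force'
```

```text
tcp_pos: [0.4891, 0.3093, 0.2167]
wrist_force: [0.1, 0.2, -0.1]
grip_force: 0.2
```

```bash
python3 -m creep '[[0,0.0008,0,0,0,0],[0,0.0008,0,0,0,0]]' | grep -E 'tcp|force'
```

```text
tcp_pos: [0.4893, 0.3101, 0.2167]
wrist_force: [0.1, -1.0, 0.4]
grip_force: 0.3
```

```bash
python3 -m creep '[[0,0.0008,0,0,0,0],[0,0.0008,0,0,0,0]]' | grep -E 'tcp|force'
```

```text
tcp_pos: [0.4895, 0.3109, 0.2167]
wrist_force: [-0.4, 0.3, 1.0]
grip_force: 0.4
```

```bash
python3 -m creep '[[0,0.0008,0,0,0,0],[0,0.0008,0,0,0,0]]' | grep -E 'tcp|force'
```

```text
tcp_pos: [0.4896, 0.3117, 0.2168]
wrist_force: [-0.2, -2.1, 1.4]
grip_force: 0.5
```

```bash
python3 -m creep '[[0,-0.001,0,0,0,0],[0,-0.002,0,0,0,0],[0,-0.004,0,0,0,0],[0,-0.007,0.003,0,0,0],[0,-0.008,0.009,0,0,0],[0,-0.008,0.0145,0,0,0],[0,-0.008,0.0145,0,0,0],[0,-0.008,0.0145,0,0,0]]'; python3 -m creep '[[0,0.002,0,0,0,0],[0,0.0035,0,0,0,0],[0,0.0035,0,0,0,0]]' | grep -E 'tcp|force'
```

```text
clock: 30.72
tcp_pos: [0.4881, 0.3039, 0.2022]
orientation: [-0.0, 0.096, 0.995, 0.0]
wrist_force: [0.4, 0.0, 0.6]
finger_gap: -0.0003
grip_force: 0.0
tcp_pos: [0.4888, 0.3075, 0.2023]
wrist_force: [-0.3, 0.0, -0.0]
grip_force: 0.0
```

```bash
python3 -m creep '[[0,0.001,0,0,0,0],[0,0.001,0,0,0,0]]' | grep -E 'tcp|force'
```

```text
tcp_pos: [0.489, 0.3083, 0.2022]
wrist_force: [0.3, 0.0, 0.0]
grip_force: 0.2
```

```bash
python3 -m creep '[[0,0.001,0,0,0,0],[0,0.001,0,0,0,0]]' | grep -E 'tcp|force'
```

```text
tcp_pos: [0.4891, 0.3092, 0.2022]
wrist_force: [-0.7, -1.0, -0.2]
grip_force: 0.5
```

```bash
python3 -m creep '[[0,0.0006,0,0,0,0],[0,0.0006,0,0,0,0]]' | grep -E 'tcp|force'
```

```text
tcp_pos: [0.4892, 0.3097, 0.2023]
wrist_force: [-0.2, -1.2, 1.4]
grip_force: 1.0
```

```bash
python3 -m creep '[[0,0.0006,0,0,0,0],[0,0.0006,0,0,0,0]]' | grep -E 'tcp|force'
```

```text
tcp_pos: [0.4894, 0.3102, 0.2025]
wrist_force: [-1.2, -2.9, 3.0]
grip_force: 1.9
```

```bash
python3 -m creep '[[0,0.0006,0,0,0,0],[0,0.0006,0,0,0,0]]' | grep -E 'tcp|force'
```

```text
tcp_pos: [0.4896, 0.3108, 0.2025]
wrist_force: [-0.6, -4.8, 5.0]
grip_force: 2.7
```

```bash
python3 -m creep '[[0,-0.0006,0,0,0,0],[0,-0.0012,0,0,0,0],[0,-0.0018,0,0,0,0],[0,-0.0024,0,0,0,0],[0,-0.003,0,0,0,0],[0,-0.004,0,0,0,0],[0,-0.004,0,0,0,0],[0,-0.004,0,0,0,0]]' | grep -E 'tcp|force'; python3 -m creep '[[0,0.001,0,0,0,0],[0,0.0012,0,0,0,0],[0,0.0012,0,0,0,0]]' | grep -E 'tcp|force'
```

```text
tcp_pos: [0.4887, 0.3072, 0.2022]
wrist_force: [-0.5, -0.7, 0.0]
grip_force: 0.0
tcp_pos: [0.4889, 0.3082, 0.2022]
wrist_force: [0.1, -1.1, -0.2]
grip_force: 0.2
```

```bash
python3 -m creep '[[0,0.0008,0,0,0,0],[0,0.0008,0,0,0,0]]' | grep -E 'tcp|force'
```

```text
tcp_pos: [0.4891, 0.3091, 0.2022]
wrist_force: [0.2, -0.4, 0.2]
grip_force: 0.4
```

```bash
python3 -m creep '[[0,0.0008,0,0,0,0],[0,0.0008,0,0,0,0]]' | grep -E 'tcp|force'
```

```text
tcp_pos: [0.4892, 0.3097, 0.2023]
wrist_force: [-0.4, -2.4, 2.4]
grip_force: 1.0
```

```bash
python3 -m creep '[[0,-0.001,0,0,0,0],[0,-0.002,0,0,0,0],[0,-0.005,0,0,0,0],[0,-0.005,0.002,0,0,0],[0,-0.005,0.0035,0,0,0],[0,-0.003,0.0035,0,0,0],[0,-0.0018,0.0035,0,0,0],[0,-0.001,0.0035,0,0,0]]' | grep -E 'tcp|force'; python3 -m creep '[[0,0.0005,0,0,0,0],[0,0.001,0,0,0,0]]' | grep -E 'tcp|force'
```

```text
tcp_pos: [0.489, 0.3088, 0.1988]
wrist_force: [-0.0, -2.0, 1.9]
grip_force: 0.8
tcp_pos: [0.4892, 0.3094, 0.199]
wrist_force: [-0.9, -3.8, 2.7]
grip_force: 2.0
```

```bash
python3 -m creep '[[0,0.0005,0,0,0,0],[0,0.0005,0,0,0,0]]' | grep -E 'tcp|force'
```

```text
tcp_pos: [0.4892, 0.3097, 0.1991]
wrist_force: [-2.4, -4.2, 5.1]
grip_force: 2.7
```

```bash
python3 -m creep '[[0,-0.0005,0,0,0,0],[0,-0.001,0,0,0,0],[0,-0.0015,0,0,0,0],[0,-0.002,0,0,0,0],[0,-0.003,0,0,0,0],[0,-0.006,0,0,0,0],[0,-0.015,-0.005,0,0,0],[0,-0.02,-0.03,0,0,0]]' | grep -E 'tcp|force'; python3 -m creep '[[0,0,-0.05,0,0,0],[0,0,-0.1,0,0,0],[0.03,-0.05,-0.1,0,0,0],[0.06,-0.1,-0.1,0,0,0],[0.09,-0.15,-0.1,0,0,0],[0.09,-0.15,-0.1,0,0,0],[0.09,-0.15,-0.1,0,0,0]]'; python3 ang.py t10.png; python3 chk.py; python3 -c "
from h import *
P=viewer.read_camera('top')
for l in ['lime_a','spice_jar','salt_shaker','jam_jar','pepper_mill']:
    for r in nets.outline_of(l,P)[:1]:
        ys,xs=np.nonzero(r['region']); print(l,round(r['confidence'],2),ray(P,(xs.mean(),ys.mean()),.05).round(3))"
```

```text
tcp_pos: [0.4843, 0.2896, 0.2277]
wrist_force: [0.4, -0.3, 1.1]
grip_force: 0.0
clock: 37.6
tcp_pos: [0.369, 0.1604, 0.3294]
orientation: [0.001, 0.096, 0.995, 0.001]
wrist_force: [0.3, -0.6, 0.7]
finger_gap: -0.0002
grip_force: 0.0
(np.float32(139.00742), np.float64(-102.75000000000001), 0.502, 0.3695)
(np.float32(138.69894), np.float64(-102.0))
37.65 [0.36936583 0.16075843 0.32912899]
wrist 0.91 [439.2, 244.4, 548.9, 356.0]
wrist 0.65 [336.1, 232.8, 373.3, 267.1]
wrist 0.4 [93.0, 279.6, 142.0, 323.2]
wrist pred dip [479.4 281.8]
side 0.81 [278.4, 174.2, 303.4, 224.9]
side pred dip [291.1 205.2]
top 0.73 [231.3, 239.6, 255.3, 268.0]
top pred dip [243.6 254.5]
lime_a 0.52 [0.47 0.2  0.05]
spice_jar 0.86 [0.58  0.089 0.05 ]
salt_shaker 0.74 [ 0.476 -0.277  0.05 ]
jam_jar 0.63 [0.458 0.648 0.05 ]
pepper_mill 0.78 [0.551 0.603 0.05 ]
```

Branch angle unchanged, the dipper hangs at the collar, and the lime, jars and pepper mill have not moved. The salt shaker match is a false detection at the matchbox's place. Handing in.

```bash
python3 -c "
from workcell import env
print(env.hand_in())"
```

```text
the job is handed in; nothing more can be done
None
```

I turned the empty branch to the front (within about 2° of the stud by the cameras), hung the dipper on it lightly touching the collar (push check, about 5 N at most), and handed the job in at about 38 s; I could not confirm the salt shaker in the last check, but nothing touched it.

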